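# Prop the paddle board against the bread bin on a cork coaster

## Robot

A 6-joint arm with a two-finger parallel gripper is mounted at the origin on the work surface. World frame = base frame: x ahead of the robot, y to its left, z up, the work surface at z = 0. Lengths are in m, angles in rad, forces in N, time in s.
With the tool pointing down it reaches from about 0.225 to 0.875 m from the base axis. Payload 3.4 kg.
Tool frame: the origin (TCP) lies midway between the tips of the shut fingers; the grasp point (between the pads) lies 19 mm behind it; z points along the fingers, y is the line along which they close (so a half turn about z gives the same grasp; the last joint's range is limited). The gripper opens to 85 mm and grips with 20 to 120 N. Pads are 22 mm wide; open, the fingers measure 114 mm over their backs; the gripper's body (76 mm by 85 mm) begins 54 mm behind the grasp point. The pads swing forward as they close: fully open they stand 13 mm farther back than shut.
Start: joints at [1.194, 0.276, 1.505, -0, 1.361, -0.121], TCP at [0.146, 0.556, 0.231] pointing down, gripper open.
Joint ranges: [-2.89, 2.89], [-0.75, 2.08], [0.22, 2.7], [-1.18, 4.32], [0.11, 2.71], [-2.7, 2.7]. Speed limits (rad/s): [2.57, 2.57, 3.14, 3.14, 3.14, 3.14].

## Interface

Orientations are given as a unit quaternion [x, y, z, w].
In Python, from workcell import * gives the robot as it stands.
- The arm moves only by the shell command python3 -m jog 'ROWS' [FORCE]. ROWS is JSON, one flat list of numbers, 7 for each row, row after row: the shift along the tool's x, y, z in cm, then the turn, a rotation vector about the tool's x, y, z in degrees, then the finger opening in cm, from 0 to 8.54. In form: [tx, ty, tz, rx, ry, rz, gripper, tx, ty, tz, rx, ry, rz, gripper, ...]. A call has 1 to 8 rows; each row shifts and turns the commanded pose from where the row before left it, along the tool's axes as they then stand; what a row does not reach is not made up. A row lasts 1/8 s, in which the tool goes at most 62.5 mm and 10.7 degrees, less where a joint would pass 70% of its speed; a pose out of reach is approached as far as the arm can. A call with a gripper value outside its range is refused whole. The fingers move at their own pace and stop on an object; FORCE is the grip in N (left out, the last holds). Time passes only in rows, so rows that do not move let the fingers close. It gives the time, the measured TCP pose, the force, the opening and the grip force at its end, in the units of the state.
- get_obs(): the state, without advancing time (a new reading comes with each control period).
- read_camera(name): name is "scene" or "side" or "wrist"; returns a dict with "frame" (384x512x3 uint8, red, green, blue), "range_z" (384x512 float32, m along the optical axis (not along the pixel's ray), 0 where there is no reading), "fx", "fy", "cx", "cy" (pixels), "R" (3x3) and "t" (3): a world point X has camera coordinates R X + t. Camera axes: x right, y down, z forward; pixel columns grow to the right and rows downward; lengths in m; the calibration is good to about 2 mm. A picture is of the moment at which its call begins.
- sign_off(): hands the job in; it is judged then, once.
The state is a dict: "time_s": time; "joint_pos": joint angles; "joint_velocities": joint speeds; "effort": joint torques, N m; "position": TCP position; "tool_rot": TCP orientation; "ft_force": force on the tool from outside, world axes, zero at the start; "wrist_torque": the same for the moment, N m; "width": opening from 0.0 (shut) to 1.0 (fully open); "finger_force": force on a finger pad.
Only numpy, scipy, OpenCV 4.12 (cv2) and the standard library are available. Lean on these libraries where they do the work, as an engineer would, in place of code of your own. Each camera call takes 0.05 s, during which the arm holds its last target. There are 200 camera calls.

## Task

Lay the square cork coaster flat on the counter, its centre about 7 cm out from the middle of the bread bin's end that faces the rack; the cork keeps the board from slipping on the marble. Then take the paddle-shaped serving board out of its rack and prop it there, handle up, foot in the middle of the coaster and its back squarely against the bin's top edge, leaning back about 25 degrees from upright. Keep hold of the board until foot and back both rest firmly, then let it go, and leave everything else in the rack and on the counter where it is.

Things in the scene. Friction and masses are not known exactly. Their poses are not given: they have to be found in the camera images.
- paddle_board: Brown wooden paddle-shaped serving board, the only slab in the rack with a handle; leans in one of its 3 slots, handle up. 14 mm thick, 0.25-0.5 kg. Origin: centre of its underside (the short edge far from the handle). x across its width, y through its thickness (faces at y = +-7 mm), z along it to the handle. Blade 130 mm wide up to z = 206 mm, then a centred handle 40 mm wide up to z = 290.
- board_foot (a point): Bottom edge of the paddle board's back, mid-width (0, +7, 0 mm in its frame). In the rack the board's +y face is its back, lying tipped down on the hoop, and it stands on this edge; propped at the bin the same face goes to the bin and it stands on this edge again.
- board_top (a point): Middle of the handle's top end, 290 mm along the board's z from its origin. Lift the board out along its own z: the foot rail holds only its lowest 16 mm, the hoop behind reaches to z = 125 mm, so the handle is free on both faces.
- square_coaster: Square cork coaster, 60 x 60 mm, 6 mm thick, 30 g, loose, lying flat on the counter. Origin: centre of its underside; x and y along its sides, z up.
- bread_bin: Bread bin: white steel box with flush wooden lid, fixed, 200 mm (x) by 340 mm (y) by 150 mm high. Origin: on the counter at the foot of the middle of its end panel that faces the rack. That panel is the upright plane y = 0, from x = -100 to +100 mm; the bin lies on +y, free counter on -y.
- bin_edge (a point): Middle of the top edge of that end panel, 150 mm above the bin's origin: the board's back rests on this edge. With the foot on the coaster (6 mm up) and 25 degrees of lean, the bottom edge of the board's back stands 67 mm out (y = -67 mm in the bin's frame).
- rack: Dark wooden rack, fixed, three sloping slots. Origin: on the counter under the middle slot; slots at y = -85, 0, +85 mm. Slabs stand on runners 18 mm high and lean 28 degrees from upright, tops towards the rack's +y (the robot's left, the bin's side), on hoops 120 mm long; a 16 mm foot rail stands on the runners in front of each foot.
- marble_slab: Bystander: marble slab, 180 mm wide, 125 mm tall, 14 mm thick, leaning in another slot of the rack. Origin: centre of its underside; axes as for the paddle board.
- plain_board: Bystander: pale rectangular board without a handle, 200 mm wide, 140 mm tall, 14 mm thick, in the third slot. Origin: centre of its underside; axes as for the paddle board.
- round_coaster: Bystander: round cork coaster, 90 mm across, 6 mm thick, on the counter. Origin: centre of its underside.
- mug: Bystander: white mug, 80 mm across and 90 mm high. Origin: centre of its underside.
- jar: Bystander: glass jar with steel lid, 90 mm across and 150 mm high. Origin: centre of its underside.
- bowl: Bystander: small white bowl, 110 mm across and 45 mm high. Origin: centre of its underside.
- pepper_mill: Bystander: dark wooden pepper mill, 48 mm across and 128 mm high. Origin: centre of its underside.
- spoon: Bystander: wooden spoon, 200 mm long, lying on the counter between the rack and the bin. Origin: about its middle.
There are look-alikes about, which are no part of the job. Leave any blue or green look-alike of the square_coaster alone.

How it is judged:
On the way, in this order (a step that is already met when the one before it is completed fails the run):
1. the square coaster lies flat on the counter in front of the middle of the bin's end panel, released (y of square_coaster in the frame of bread_bin between -0.1 and -0.045 m and x of square_coaster in the frame of bread_bin between -0.035 and 0.035 m and height (world z) of square_coaster below 0.004 m and angle between square_coaster's own z axis and vertical below 0.06 rad and contact force between the fingers and square_coaster below 0.05 N and linear speed of square_coaster below 0.02 m/s), for 0.2 s.
2. the paddle board, still held, stands with its foot on the coaster and rests its back against the bin (horizontal distance between paddle_board and square_coaster below 0.028 m and height (world z) of paddle_board between 0.006 and 0.016 m and angle between paddle_board's own z axis and vertical between 0.29 and 0.59 rad and angle between the x axis of paddle_board and the x axis of bread_bin, either way round below 0.16 rad and contact force between paddle_board and square_coaster above 0.5 N and contact force between paddle_board and bread_bin above 0.5 N and contact force between the fingers and paddle_board above 1 N), for 0.2 s.
At the end, for the whole second after the job is handed in: Coaster flat, centre 45-100 mm out from the bin's end panel and within 35 mm of its middle. Board released, at rest, handle up, foot within 28 mm of the coaster's centre and on it, back touching the bin, leaning 17-34 degrees from upright, parallel to the panel within 9 degrees (y of square_coaster in the frame of bread_bin between -0.1 and -0.045 m and x of square_coaster in the frame of bread_bin between -0.035 and 0.035 m and height (world z) of square_coaster below 0.004 m and angle between square_coaster's own z axis and vertical below 0.06 rad and horizontal distance between paddle_board and square_coaster below 0.028 m and height (world z) of paddle_board between 0.006 and 0.016 m and angle between paddle_board's own z axis and vertical between 0.29 and 0.59 rad and angle between the x axis of paddle_board and the x axis of bread_bin, either way round below 0.16 rad and contact force between paddle_board and square_coaster above 0.4 N and contact force between paddle_board and bread_bin above 0.2 N and linear speed of each of paddle_board, square_coaster below 0.02 m/s and angular speed of paddle_board below 0.1 rad/s and contact force between the fingers and paddle_board below 0.05 N).
It fails at once if the marble slab or the plain board in the rack is shifted by more than 30 mm (distance of any of marble_slab, plain_board from where it was at the start of the episode above 0.03 m).
It fails at once if the round coaster, mug, jar, bowl, pepper mill or spoon is shifted by more than 30 mm (distance of any of round_coaster, mug, jar, bowl, pepper_mill, spoon from where it was at the start of the episode above 0.03 m).
It also fails if it takes over 67 s, if anything falls off the work surface, if the arm or the gripper's body presses on something with over 40 N, if the wrist force passes 120 N, or if a joint passes its speed limit or range.

## Working session

There is one attempt and no reset: what is moved stays moved. The work goes in short steps, Python scripts to look and compute and a shell command to move; the robot and the scene stay as the last step left them, time stands still between calls to the robot, and variables do not carry over. Pictures are saved under pics/ and viewed, at most 10 in all, crops included, and the job is handed in when it is done.

```bash
ls; mkdir -p pics
cat > h.py <<'E'
from workcell import *
import numpy as np, cv2
from scipy.spatial.transform import Rotation as Ro
def cloud(c):
    z=c["range_z"];v,u=np.mgrid[0:z.shape[0],0:z.shape[1]]
    P=np.stack([(u-c["cx"])/c["fx"]*z,(v-c["cy"])/c["fy"]*z,z],-1)
    W=(P-c["t"])@c["R"]; W[z<=0]=np.nan
    return W
def save(n,f): cv2.imwrite("pics/"+n,cv2.cvtColor(f,cv2.COLOR_RGB2BGR))
def rowsto(p,R,):
    "tool-frame shift (cm), rotvec (deg) from current measured pose to target"
    o=get_obs();R0=Ro.from_quat(o["tool_rot"])
    print("shift cm",np.round(R0.inv().apply(np.array(p)-o["position"])*100,2),"rot deg",np.round((R0.inv()*R).as_rotvec(degrees=True),2))
E
python3 - <<'E'
from h import *
for n in ["scene","side"]:
    c=read_camera(n); save(n+"0.png",c["frame"]); np.savez(n+".npz",**c); print(n,c["R"].round(3),c["t"],c["fx"])
print(get_obs())
E
```

```text
pics
scene [[-0.769  0.64  -0.008]
 [ 0.546  0.649 -0.529]
 [-0.333 -0.411 -0.849]] [ 0.46936542 -0.19360679  1.47141687] 451.9482357560312
side [[ 0.942 -0.335 -0.017]
 [-0.225 -0.594 -0.773]
 [ 0.248  0.732 -0.635]] [-0.54204606  0.24210234  0.91712062] 350.4541860517991
{'time_s': 0.1, 'joint_pos': array([ 1.19397306e+00,  2.76533071e-01,  1.50597597e+00,  1.54885532e-05,
        1.36067272e+00, -1.21019144e-01]), 'joint_velocities': array([ 0.00102679, -0.00193417, -0.00111641,  0.00091813,  0.00090045,
        0.00095681]), 'effort': array([ 2.64113965e-03, -4.17703915e+01, -2.46405834e+01, -1.77024922e-04,
        6.00862622e-03,  1.78724278e-06]), 'position': array([0.14533436, 0.55587091, 0.23053762]), 'tool_rot': array([ 1.27555188e-01,  9.91831156e-01, -7.68198744e-04, -2.03084300e-04]), 'ft_force': array([-0.15407101,  0.19058276,  0.42030267]), 'wrist_torque': array([-0.00174822,  0.04047804,  0.01581526]), 'finger_force': 0.0, 'width': 0.9981879957706126}
```

View pics/scene0.png

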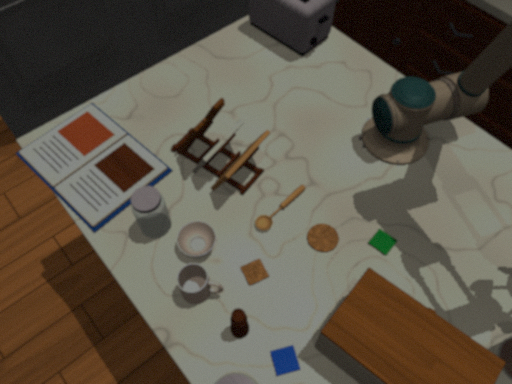

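View pics/side0.png

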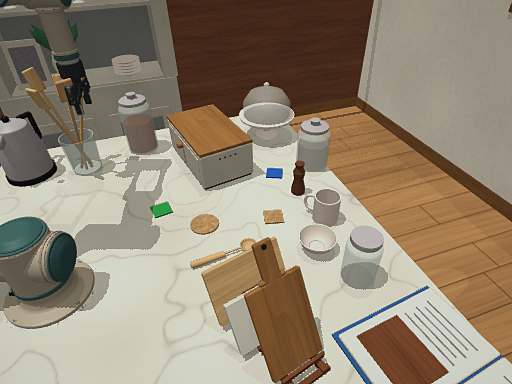

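Scene: candidates for the target coaster are cork square (254,271), round cork (322,237), green square (382,242) and blue square (285,360). I choose the cork square (side view 274,216). The board with a handle is the nearest slab in the side view, handle at (265,262). The bin end faces it at (225,165).

```bash
cat > m.py <<'E'
from h import *
L=lambda n:dict(np.load(n+".npz"))
s=L("scene");d=L("side");Ws=cloud(s);Wd=cloud(d)
save("crop.png",cv2.resize(np.hstack([s["frame"][235:305,215:295],d["frame"][195:265,235:315]]),None,fx=5,fy=5))
def cork(c,W,box):
    r0,r1,c0,c1=box;h=cv2.cvtColor(c["frame"],cv2.COLOR_RGB2HSV)
    m=np.zeros(h.shape[:2],np.uint8);m[r0:r1,c0:c1]=(h[r0:r1,c0:c1,1]>95)*255
    ct=max(cv2.findContours(m,0,1)[0],key=cv2.contourArea)
    # rays onto z=0.006
    uv=ct[:,0].astype(float);k=np.c_[(uv[:,0]-c["cx"])/c["fx"],(uv[:,1]-c["cy"])/c["fy"],np.ones(len(uv))]@c["R"]
    o=-c["R"].T@c["t"];p=o+k*((0.006-o[2])/k[:,2])[:,None]
    r=cv2.minAreaRect((p[:,:2]*1000).astype(np.float32));print("coaster mm",r, "depth z",np.nanmedian(W[m>0],0))
cork(s,Ws,(250,292,235,275));cork(d,Wd,(206,228,258,290))
for n,W in (("scene",Ws),("side",Wd)):
    m=(abs(W[...,2]-.15)<.012)&(W[...,1]>.3)&(np.hypot(W[...,0]-.146,W[...,1]-.556)>.12)
    n_,lab,st,ce=cv2.connectedComponentsWithStats(m.astype(np.uint8));i=1+np.argmax(st[1:,4]);mm=lab==i
    r=cv2.minAreaRect((W[mm][:,:2]*1000).astype(np.float32));print(n,"bin top",st[i],r,"z",np.median(W[mm][:,2]));print(cv2.boxPoints(r).round())
# end panel plane in side view
def plane(P):
    for _ in range(4):
        c=np.median(P,0) if _==0 else P.mean(0);n=np.linalg.svd(P-c,full_matrices=False)[2][2];e=abs((P-c)@n);P=P[e<max(.003,2*np.median(e))]
    return P.mean(0),n,e.std(),P
P=Wd[155:180,212:243].reshape(-1,3);P=P[~np.isnan(P[:,0])];print("panel",plane(P)[:3])
# board in side view
h=cv2.cvtColor(d["frame"],cv2.COLOR_RGB2HSV);m=np.zeros(h.shape[:2],bool);m[236:378,245:325]=1
m&=(h[...,1]>110)&~np.isnan(Wd[...,0])
c0=Wd[320,283];P=Wd[280:350,265:305].reshape(-1,3);P=P[~np.isnan(P[:,0])]
c,n,e,P=plane(P);n*=np.sign(-n[1]) ;print("board face",c,n,e,"lean",np.degrees(np.arcsin(abs(n[2]))))
m&=abs((Wd-c)@n)<.005
n_,lab,st,ce=cv2.connectedComponentsWithStats(m.astype(np.uint8));i=1+np.argmax(st[1:,4]);Q=Wd[lab==i]
up=np.array([0,0,1])-n*n[2];up/=np.linalg.norm(up);x=np.cross(-n,up)  # y=-n is back
q=np.c_[(Q-c)@x,(Q-c)@up]
r=cv2.minAreaRect((q*1000).astype(np.float32));print("board rect",r,st[i]);
for a in np.arange(-.2,.25,.02):
    k=abs(q[:,1]-a)<.006
    if k.sum()>2:print(round(a,3),q[k,0].min().round(4),q[k,0].max().round(4))
print("x",x,"up",up,"v range",q[:,1].min(),q[:,1].max())
E
python3 m.py
```

```text
coaster mm ((648.6111450195312, 63.74404525756836), (56.16891098022461, 56.39756774902344), 76.243408203125) depth z [0.6486535  0.06395606 0.00533161]
coaster mm ((650.8736572265625, 63.52357864379883), (62.07358932495117, 58.776123046875), 76.61202239990234) depth z [0.64963151 0.06089972 0.00826535]
scene bin top [  320   274   185   110 11449] ((539.6461181640625, 459.6270751953125), (202.1736297607422, 340.73968505859375), 10.240117073059082) z 0.1496132044809472
[[410. 609.]
 [470. 274.]
 [669. 310.]
 [609. 645.]]
side bin top [ 167  104   86   50 2399] ((541.1004638671875, 459.3567810058594), (201.87384033203125, 343.8215026855469), 9.920848846435547) z 0.15273475082838417
[[412. 611.]
 [471. 273.]
 [670. 307.]
 [611. 646.]]
panel (array([0.56695843, 0.29288435, 0.07145802]), array([ 0.17869883, -0.98381475, -0.01323874]), np.float64(0.0007694905848642166))
board face [ 0.51067083 -0.35149035  0.13734   ] [ 0.2145959  -0.85551099  0.47122134] 0.000534314582067144 lean 28.113605323017495
board rect ((-2.1822128295898438, 16.848114013671875), (295.0142517089844, 128.7689208984375), 89.82164001464844) [ 245  238   77  140 6045]
-0.12 -0.0581 0.0612
-0.1 -0.0666 0.0616
-0.08 -0.0661 0.0614
-0.06 -0.0662 0.0609
-0.04 -0.0659 0.0596
-0.02 -0.0661 0.0612
-0.0 -0.0666 0.0613
0.02 -0.0662 0.0615
0.04 -0.066 0.0619
0.06 -0.0659 0.0623
0.08 -0.0663 0.0617
0.1 -0.0206 0.0176
0.12 -0.0209 0.0175
0.14 -0.0215 0.0173
0.16 -0.0209 0.0168
x [0.96995062 0.24330187 0.        ] up [-0.11464903  0.45706143  0.882015  ] v range -0.1305564139536762 0.164313974514764
```

View pics/crop.png

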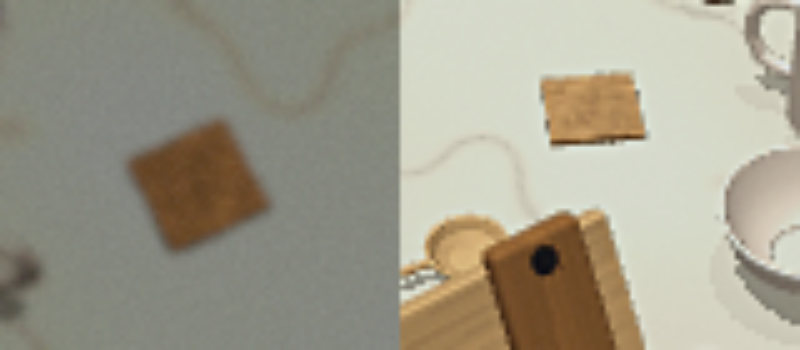

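The crop confirms a plain cork square, left half at (200,185) and right half at (593,108), with clear counter around it. It matches the description, with sizes near 60 mm at z≈6 mm. Next I'm going above it.

Run:
```python
from h import *
def down(deg): # tool y direction angle
    a=np.radians(deg);y=np.array([np.cos(a),np.sin(a),0]);z=np.array([0,0,-1.]);return Ro.from_matrix(np.c_[np.cross(y,z),y,z])
rowsto([.6495,.0637,.12],down(76.4))
rowsto([.5825,.222,.12],down(100.1))
```

```text
shift cm [-61.23 -34.84  11.1 ] rot deg [-0.09 -0.01 -1.06]
shift cm [-50.74 -21.22  11.08] rot deg [ -0.09  -0.03 -24.76]
```

```bash
python3 -m jog '[-5.1,-2.9,0,0,0,0,7.2, -5.1,-2.9,0,0,0,0,7.2, -5.1,-2.9,0,0,0,0,7.2, -5.1,-2.9,0,0,0,0,7.2, -5.1,-2.9,0,0,0,0,7.2, -5.1,-2.9,0,0,0,0,7.2, -5.1,-2.9,0,0,0,0,7.2, -5.1,-2.9,0,0,0,-1,7.2]' 40
python3 -m jog '[-5.1,-2.9,2,0,0,0,7.2, -5.1,-2.9,3,0,0,0,7.2, -5.1,-2.9,3,0,0,0,7.2, -5.1,-2.9,3,0,0,0,7.2, 0,0,0,0,0,0,7.2]'
python3 - <<'E'
from h import *
def down(deg):
    a=np.radians(deg);y=np.array([np.cos(a),np.sin(a),0]);z=np.array([0,0,-1.]);return Ro.from_matrix(np.c_[np.cross(y,z),y,z])
rowsto([.6495,.0637,.01],down(76.4))
c=read_camera("wrist");save("w1.png",c["frame"]);o=get_obs();print(o["position"],o["width"])
h=cv2.cvtColor(c["frame"],cv2.COLOR_RGB2HSV);W=cloud(c)
m=((h[...,1]>95)&(abs(W[...,2]-.006)<.012)&(np.hypot(W[...,0]-.65,W[...,1]-.064)<.06)).astype(np.uint8)
print(m.sum(), cv2.minAreaRect((W[m>0][:,:2]*1000).astype(np.float32)), np.median(W[m>0][:,2]))
E
```

```text
time_s: 1.1
position: [0.4825, 0.2271, 0.231]
tool_rot: [0.119, 0.993, 0.0, -0.0]
ft_force: [0.9, 1.1, 0.1]
width: 0.84
finger_force: 0.0
time_s: 1.72
position: [0.6466, 0.0706, 0.1219]
tool_rot: [0.121, 0.993, -0.001, -0.002]
ft_force: [-0.4, 0.7, 0.6]
width: 0.841
finger_force: 0.0
shift cm [-0.5  -0.58 11.19] rot deg [-0.12 -0.26 -0.29]
[0.64550716 0.07251469 0.12346167] 0.8422476435087917
5058 ((647.7676391601562, 61.86451721191406), (59.890132904052734, 59.845706939697266), 76.17504119873047) 0.00706596722805842
```

View pics/w1.png

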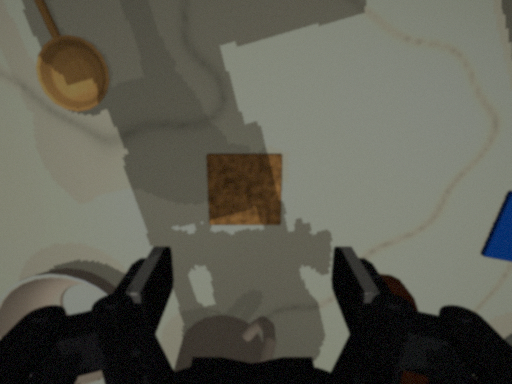

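The wrist view shows the cork square at (245,188), square to the jaws; its nearest neighbour is the spoon at (72,72). Descending.

```bash
python3 -m jog '[-0.5,-0.8,4,0,0,0,7.2, 0,0,4,0,0,0,7.2, 0,0,2,0,0,0,7.2, 0,0,0,0,0,0,7.2]'
python3 -m jog '[0,0,1,0,0,0,7.2, 0,0,0.3,0,0,0,7.2, 0,0,0.3,0,0,0,7.2, 0,0,0,0,0,0,7.2]'
```

```text
time_s: 2.28
position: [0.6466, 0.0663, 0.0251]
tool_rot: [0.118, 0.993, 0.0, -0.002]
ft_force: [0.9, 0.5, 0.2]
width: 0.841
finger_force: 0.0
time_s: 2.78
position: [0.6488, 0.065, 0.0101]
tool_rot: [0.119, 0.993, 0.0, 0.0]
ft_force: [0.4, -0.7, 0.8]
width: 0.842
finger_force: 0.0
```

```bash
python3 -m jog '[0,0,0.3,0,0,0,7.2, 0,0,0.3,0,0,0,7.2, 0,0,0,0,0,0,7.2]'
python3 -m jog '[0,0,0.3,0,0,0,7.2, 0,0,0,0,0,0,7.2]'
python3 -m jog '[0,0,0.3,0,0,0,7.2, 0,0,0,0,0,0,7.2]'
```

```text
time_s: 3.15
position: [0.6484, 0.065, 0.0035]
tool_rot: [0.119, 0.993, 0.0, -0.0]
ft_force: [-0.1, -0.9, 0.6]
width: 0.84
finger_force: 0.0
time_s: 3.4
position: [0.6485, 0.065, 0.0006]
tool_rot: [0.119, 0.993, 0.0, -0.0]
ft_force: [-0.7, 0.2, -0.2]
width: 0.844
finger_force: 0.0
time_s: 3.65
position: [0.6485, 0.065, -0.0024]
tool_rot: [0.119, 0.993, 0.0, -0.0]
ft_force: [0.6, -0.1, 0.4]
width: 0.842
finger_force: 0.0
```

```bash
python3 -m jog '[0,0,0.2,0,0,0,7.2, 0,0,0,0,0,0,7.2]'
python3 -m jog '[0,0,0.2,0,0,0,7.2, 0,0,0,0,0,0,7.2]'
python3 -m jog '[0,0,0,0,0,0,5.6, 0,0,0,0,0,0,5.6,0,0,0,0,0,0,5.6,0,0,0,0,0,0,5.6]' 30
```

```text
time_s: 3.9
position: [0.6486, 0.065, -0.0042]
tool_rot: [0.119, 0.993, 0.0, -0.0]
ft_force: [0.4, 0.8, -0.0]
width: 0.845
finger_force: 0.0
time_s: 4.15
position: [0.6486, 0.065, -0.0062]
tool_rot: [0.119, 0.993, 0.0, -0.0]
ft_force: [0.5, 0.5, -0.4]
width: 0.842
finger_force: 0.0
time_s: 4.65
position: [0.6497, 0.0651, -0.0047]
tool_rot: [0.119, 0.993, 0.0, 0.001]
ft_force: [0.4, -0.0, 5.9]
width: 0.691
finger_force: 35.6
```

```bash
python3 -m jog '[0,0,-1,0,0,0,5.6, 0,0,-2,0,0,0,5.6,0,0,-2,0,0,0,5.6,0,0,-1,0,0,0,5.6,0,0,0,0,0,0,5.6]'
python3 - <<'E'
from h import *
def down(deg):
    a=np.radians(deg);y=np.array([np.cos(a),np.sin(a),0]);z=np.array([0,0,-1.]);return Ro.from_matrix(np.c_[np.cross(y,z),y,z])
c=read_camera("wrist");h=cv2.cvtColor(c["frame"],cv2.COLOR_RGB2HSV);W=cloud(c)
p=get_obs()["position"];print(p)
m=((h[...,1]>95)&(np.hypot(W[...,0]-p[0],W[...,1]-p[1])<.05)&(W[...,2]>.03)).astype(np.uint8)
Q=W[m>0]
print(m.sum(), cv2.minAreaRect((Q[:,:2]*1000).astype(np.float32)), np.percentile(Q[:,2],[5,50,95]))
rowsto([.5825,.222,p[2]],down(100.1))
E
```

```text
time_s: 5.28
position: [0.6492, 0.065, 0.0548]
tool_rot: [0.119, 0.993, 0.0, 0.001]
ft_force: [0.3, -0.3, -0.5]
width: 0.691
finger_force: 32.4
[0.64859275 0.0650282  0.05390018]
26840 ((648.8892211914062, 65.0070571899414), (99.8612060546875, 60.8071174621582), 76.78124237060547) [0.06572603 0.06713095 0.13859084]
shift cm [10.13 13.69  0.  ] rot deg [ 1.000e-02 -0.000e+00 -2.376e+01]
```

```bash
python3 -m jog '[2.6,3.4,0,0,0,0,5.6, 2.6,3.4,0,0,0,0,5.6,2.5,3.4,0,0,0,0,5.6,2.4,3.4,0,0,0,0,5.6,0,0,0,0,0,-8,5.6,0,0,0,0,0,-8,5.6,0,0,0,0,0,-7.8,5.6,0,0,0,0,0,0,5.6]'
python3 - <<'E'
from h import *
def down(deg):
    a=np.radians(deg);y=np.array([np.cos(a),np.sin(a),0]);z=np.array([0,0,-1.]);return Ro.from_matrix(np.c_[np.cross(y,z),y,z])
rowsto([.5825,.221,-.004],down(100.1))
E
```

```text
time_s: 6.32
position: [0.582, 0.2209, 0.0529]
tool_rot: [-0.088, 0.996, -0.0, -0.001]
ft_force: [0.1, -0.2, -1.1]
width: 0.692
finger_force: 32.5
shift cm [-0.06  0.    5.69] rot deg [-0.   -0.11 -0.04]
```

```bash
python3 -m jog '[0,0,2.5,0,0,0,5.6, 0,0,2.5,0,0,0,5.6,0,0,0.4,0,0,0,5.6,0,0,0.2,0,0,0,5.6,0,0,0,0,0,0,5.6]'
```

```text
time_s: 6.95
position: [0.5833, 0.2212, -0.0013]
tool_rot: [-0.088, 0.996, 0.0, 0.001]
ft_force: [-1.2, -0.3, 0.4]
width: 0.692
finger_force: 32.5
```

```bash
python3 -m jog '[0,0,0.3,0,0,0,5.6, 0,0,0.1,0,0,0,5.6,0,0,0,0,0,0,5.6]'
python3 -m jog '[0,0,0,0,0,0,7, 0,0,0,0,0,0,7,0,0,0,0,0,0,7,0,0,-2,0,0,0,7,0,0,-5,0,0,0,7,0,0,-6,0,0,0,7,0,0,-6,0,0,0,8.5]'
```

```text
time_s: 7.32
position: [0.5834, 0.2212, -0.0047]
tool_rot: [-0.088, 0.996, 0.0, 0.001]
ft_force: [-0.9, -1.1, 5.4]
width: 0.69
finger_force: 35.4
time_s: 8.2
position: [0.5824, 0.2209, 0.1854]
tool_rot: [-0.088, 0.996, 0.0, -0.0]
ft_force: [0.8, 1.3, 0.9]
width: 0.986
finger_force: 0.0
```

```bash
cat > t.py <<'E'
from h import *
x=np.array([.96995,.2433,0]);z=np.array([-.11465,.45706,.88202]);y=np.cross(z,x)
c=np.array([.51067,-.35149,.13734])
O=c-.002*x-.1278*z+.007*y
Rrack=Ro.from_matrix(np.c_[x,-y,-z])   # tool: x=board x, y=-board y, z=-board z
E
python3 - <<'E'
from t import *
print("origin",O, "top",O+.29*z)
o=get_obs();R0=Ro.from_quat(o["tool_rot"]);p=o["position"];print("joints",o["joint_pos"].round(2))
print("rot now->rack",(R0.inv()*Rrack).as_rotvec(degrees=True))
for k in (.236,.36): print(k,"TCP",O+k*z)
f=Ro.from_euler("z",np.pi)  
R1=R0*Ro.from_rotvec([0,0,176],degrees=True);print("after yaw: rot",(R1.inv()*Rrack).as_rotvec(degrees=True),"shift to .36 cm",R1.inv().apply(O+.36*z-p)*100)
import cv2
d=read_camera("side");W=cloud(d);h=cv2.cvtColor(d["frame"],cv2.COLOR_RGB2HSV)
m=(h[...,1]>95)&(abs(W[...,2]-.006)<.012)&(np.hypot(W[...,0]-.5825,W[...,1]-.221)<.055)
print(m.sum(),cv2.minAreaRect((W[m][:,:2]*1000).astype(np.float32)),np.median(W[m][:,2]))
E
```

```text
origin [ 0.5218802  -0.40440026  0.02131931] top [ 0.4886317  -0.27185286  0.27710511]
joints [ 0.25  0.37  1.47  0.    1.3  -1.5 ]
rot now->rack [ -1.52004973 -42.79655669 170.89967324]
0.236 TCP [ 0.4948228  -0.2965341   0.22947603]
0.36 TCP [ 0.4806062  -0.23985866  0.33884651]
after yaw: rot [-2.81187893e+01  1.67736678e-02  6.40713897e-02] shift to .36 cm [-21.13408289  42.19482759 -15.33661461]
191 ((585.1332397460938, 220.6300811767578), (58.2236442565918, 62.854251861572266), 9.108904838562012) 0.00856050486453037
```

```bash
python3 -m jog '[0,0,-2,0,0,10.4,8.5,0,0,-2,0,0,10.4,8.5,0,0,-2,0,0,10.4,7,0,0,-2,0,0,10.4,5,0,0,-2,0,0,10.4,5,0,0,-2,0,0,10.4,5,0,0,-2,0,0,10.4,5,0,0,-1.4,0,0,10.4,5]'
python3 -m jog '[0,0,0,0,0,10.4,5,0,0,0,0,0,10.4,5,0,0,0,0,0,10.4,5,0,0,0,0,0,10.4,5,0,0,0,0,0,10.4,5,0,0,0,0,0,10.4,5,0,0,0,0,0,10.4,5,0,0,0,0,0,10.4,5]'
python3 -m jog '[0,0,0,0,0,9.6,5,-2.6,5.2,0,0,0,0,5,-2.6,5.2,0,0,0,0,5,-2.6,5.2,0,0,0,0,5,-2.6,5.2,0,0,0,0,5,-2.6,5.2,0,0,0,0,5,-2.6,5.2,0,0,0,0,5,0,0,0,0,0,0,5]'
python3 - <<'E'
from t import *
rowsto(O+.36*z,Rrack);print(get_obs()["joint_pos"].round(2))
E
```

```text
time_s: 9.25
position: [0.5829, 0.2211, 0.3385]
tool_rot: [0.598, 0.802, 0.0, 0.0]
ft_force: [-0.7, 1.0, -0.1]
width: 0.589
finger_force: 0.0
time_s: 10.25
position: [0.5826, 0.221, 0.3374]
tool_rot: [0.979, 0.203, -0.0, -0.0]
ft_force: [-0.2, -0.4, 0.2]
width: 0.587
finger_force: 0.0
time_s: 11.25
position: [0.5067, -0.1234, 0.3374]
tool_rot: [0.993, 0.12, -0.001, 0.001]
ft_force: [0.3, 0.5, -0.4]
width: 0.587
finger_force: 0.0
shift cm [-5.31 10.69 -0.13] rot deg [-28.06   0.14  -0.27]
[-0.37  0.15  1.41 -0.    1.58  0.96]
```

```bash
python3 -m jog '[0,0,0,-9.4,0,0,5,0,0,0,-9.4,0,0,5,0,0,0,-9.3,0,0,5,0,0,0,0,0,0,5]'
python3 - <<'E'
from t import *
rowsto(O+.36*z,Rrack);print(get_obs()["joint_pos"].round(2))
E
```

```text
time_s: 11.75
position: [0.5067, -0.1159, 0.3363]
tool_rot: [0.963, 0.123, 0.029, 0.24]
ft_force: [0.3, 0.8, 0.4]
width: 0.586
finger_force: 0.0
shift cm [-5.64 10.13  5.11] rot deg [-0.16 -0.06  0.45]
[-0.04  0.08  1.6  -0.48  1.34  1.36]
```

```bash
python3 -m jog '[-1.9,3.4,1.7,0,0,0,5,-1.9,3.4,1.7,0,0,0,5,-1.85,3.35,1.7,0,0,0,5,0,0,0,0,0,0.4,5,0,0,0,0,0,0,5]'
python3 - <<'E'
from t import *
rowsto(O+.236*z,Rrack);print(get_obs()["joint_pos"].round(2))
c=read_camera("wrist");save("w2.png",c["frame"])
# handle in wrist depth, board coords
W=cloud(c);q=(W-O)@np.c_[x,y,z]
m=(q[...,2]>.21)&(q[...,2]<.31)&(abs(q[...,0])<.035)&(abs(q[...,1])<.025)
Q=q[m];print(m.sum());print(np.percentile(Q,[1,5,50,95,99],axis=0).round(4))
t=m&(abs(q[...,2]-np.percentile(Q[:,2],95))<.004);print("top pts",t.sum(),q[t].min(0),q[t].max(0))
E
```

```text
time_s: 12.38
position: [0.4808, -0.2437, 0.3408]
tool_rot: [0.963, 0.115, 0.031, 0.24]
ft_force: [-0.9, -0.3, -1.1]
width: 0.588
finger_force: 0.0
shift cm [ 0.06 -0.4  12.39] rot deg [-0.1  -0.04 -0.44]
[-0.33  0.04  1.63 -0.43  1.22  1.1 ]
1652
[[-0.0192 -0.0083  0.2112]
 [-0.0163 -0.0076  0.2138]
 [ 0.0099 -0.0016  0.2891]
 [ 0.0241  0.0045  0.2911]
 [ 0.028   0.0053  0.2917]]
top pts 1033 [-0.02024244 -0.00826471  0.28709703] [0.01850422 0.00549701 0.29289905]
```

View pics/w2.png

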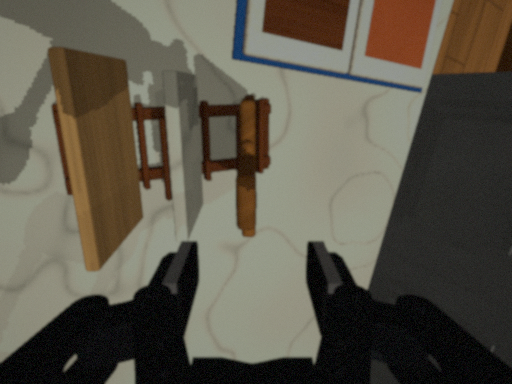

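The handle's top end is at (247,215), centred between the fingers; the marble slab (185,155) and plain board (95,160) are clear to the left. I'll check the dark thing at (450,230) before descending.

Run:
```python
from t import *
W=cloud(read_camera("wrist"))
for u,v in ((450,230),(400,250),(440,100),(500,90),(480,330)): print(u,v,W[v,u])
rowsto(O+.236*z-.0014*y-.0009*x,Rrack)
```

```text
450 230 [ 0.30147239 -1.56809872 -0.26697621]
400 250 [ 0.12661391 -1.58362314 -0.46187708]
440 100 [ 0.82458269 -1.58506827 -0.4942173 ]
500 90 [ 0.86946569 -1.58109531 -0.26454093]
480 330 [-0.01715534 -1.5842779  -0.05483223]
shift cm [-0.08 -0.2  12.42] rot deg [-0.08 -0.07 -0.32]
```

It's distant background. Going down onto the handle.

```bash
python3 -m jog '[-0.1,-0.2,4,0,0,-0.3,5,0,0,4,0,0,0,5,0,0,3,0,0,0,5,0,0,1.4,0,0,0,5,0,0,0,0,0,0,5]'
python3 - <<'E'
from t import *
rowsto(O+.236*z-.0014*y-.0009*x,Rrack)
E
```

```text
time_s: 13.1
position: [0.4937, -0.2982, 0.2298]
tool_rot: [0.963, 0.119, 0.03, 0.24]
ft_force: [-0.3, 0.6, 0.5]
width: 0.584
finger_force: 0.0
shift cm [ 0.06  0.01 -0.04] rot deg [-0.08  0.01  0.01]
```

```bash
python3 -m jog '[0,0,0,0,0,0,0.8,0,0,0,0,0,0,0.8,0,0,0,0,0,0,0.8,0,0,0,0,0,0,0.8,0,0,0,0,0,0,0.8,0,0,0,0,0,0,0.8]' 80
python3 -m jog '[0,0,-1,0,0,0,0.8,0,0,-2,0,0,0,0.8,0,0,0,0,0,0,0.8]'
```

```text
time_s: 13.85
position: [0.4939, -0.2986, 0.2312]
tool_rot: [0.963, 0.118, 0.031, 0.241]
ft_force: [-1.4, 4.1, 5.6]
width: 0.156
finger_force: 79.9
time_s: 14.22
position: [0.4901, -0.2846, 0.2572]
tool_rot: [0.963, 0.119, 0.03, 0.241]
ft_force: [1.0, 0.7, -4.6]
width: 0.156
finger_force: 78.4
```

```bash
python3 -m jog '[0,0,-3,0,0,0,0.8,0,0,-3,0,0,0,0.8,0,0,-3,0,0,0,0.8,0,0,-3,0,0,0,0.8,0,0,-3,0,0,0,0.8,0,0,-1,0,0,0,0.8,0,0,0,0,0,0,0.8]'
cat > b.py <<'E'
from t import *
# measure held board: side camera, front face plane
d=read_camera("side");save("side_b.png",d["frame"]);W=cloud(d);h=cv2.cvtColor(d["frame"],cv2.COLOR_RGB2HSV)
o=get_obs();R=Ro.from_quat(o["tool_rot"]);p=o["position"]
q=(W-p)@R.as_matrix()      # tool coords: board x, -board y, -board z
m=(abs(q[...,0])<.085)&(abs(q[...,1])<.03)&(q[...,2]>.035)&(q[...,2]<.26)&(h[...,1]>90)
Q=q[m];c=np.median(Q,0);P=Q
for _ in range(4):
    c=P.mean(0);n=np.linalg.svd(P-c,full_matrices=False)[2][2];e=abs((Q-c)@n);P=Q[e<.004]
n*=np.sign(n[1]);print(len(P),"front normal in tool",n.round(4),"c",c.round(4),"angles deg",np.degrees([n[2],n[0]]).round(2))
r=cv2.minAreaRect((P[:,[0,2]]*1000).astype(np.float32));print("rect x,z mm",r,"max z",np.percentile(P[:,2],99.5))
for a in np.arange(.05,.24,.03):
    k=abs(P[:,2]-a)<.008
    if k.sum()>5: print(round(a,2),P[k,0].min().round(4),P[k,0].max().round(4))
print(o["position"],o["joint_pos"].round(2))
E
python3 b.py
```

```text
time_s: 15.1
position: [0.4715, -0.2118, 0.3971]
tool_rot: [0.963, 0.119, 0.03, 0.24]
ft_force: [-0.6, -0.4, -3.9]
width: 0.156
finger_force: 79.1
6225 front normal in tool [-0.0038  1.      0.0064] c [-0.0023  0.0066  0.1299] angles deg [ 0.37 -0.22]
rect x,z mm ((1.0806465148925781, 134.46786499023438), (129.0903778076172, 198.84352111816406), 0.028443574905395508) max z 0.2317328407049565
0.05 -0.0627 0.0651
0.08 -0.0629 0.065
0.11 -0.0627 0.065
0.14 -0.063 0.0651
0.17 -0.0635 0.0648
0.2 -0.0633 0.0655
0.23 -0.0634 0.0653
[ 0.47121383 -0.21187876  0.39637613] [-0.27  0.01  1.54 -0.43  1.37  1.1 ]
```

View pics/side_b.png

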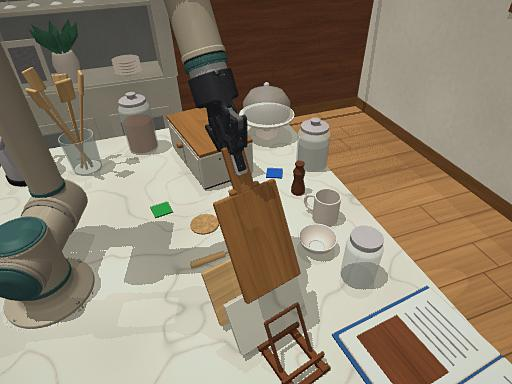

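The board hangs square in the jaws (handle at (240,175), blade at (258,240)) and is clear of the rack. Marble and plain board are still in place. Computing the placing pose.

```bash
cat > f.py <<'E'
from t import *
a=np.radians(10.15);bx=np.array([np.cos(a),np.sin(a),0]);by=np.array([-np.sin(a),np.cos(a),0]);B=np.array([.570,.2915,0])
def pose(lean,foot_h,out=.067,xo=.001):
    l=np.radians(lean);Z=np.array([0,0,np.cos(l)])+np.sin(l)*by;Y=np.cross(Z,bx)
    T=B-out*by+xo*bx+[0,0,foot_h]-.007*Y+.2345*Z-.001*bx
    return T,Ro.from_matrix(np.c_[bx,-Y,-Z])
E
python3 - <<'E'
from f import *
T,R=pose(22.5,.19);print(T);rowsto(T,R)
o=get_obs();R0=Ro.from_quat(o["tool_rot"]);R1=R0*Ro.from_rotvec((R0.inv()*R).as_rotvec())
print("shift in rotated axes",R.inv().apply(T-o["position"])*100)
T,R=pose(22.5,.006);print(T)
E
```

```text
[0.56713243 0.30751745 0.40932853]
shift cm [ 21.91 -41.81 -23.73] rot deg [ 5.5  -1.6   3.56]
shift in rotated axes [ 18.59484712 -45.17763013 -20.11514497]
[0.56713243 0.30751745 0.22532853]
```

```bash
python3 -m jog '[1.1,-2.1,-1.2,0,0,0,0.8,2.2,-4.2,-2.4,0,0,0,0.8,2.2,-4.2,-2.4,0,0,0,0.8,2.2,-4.2,-2.4,0,0,0,0.8,2.2,-4.2,-2.4,0,0,0,0.8,2.2,-4.2,-2.4,0,0,0,0.8,2.2,-4.2,-2.4,0,0,0,0.8,2.2,-4.2,-2.4,0,0,0,0.8]'
python3 -m jog '[2.2,-4.2,-2.4,0,0,0,0.8,1.8,-3.5,-2,0,0,0,0.8,1.3,-2.5,-1.3,0,0,0,0.8,0,0,0,2.8,-0.8,1.8,0.8,0,0,0,2.7,-0.8,1.8,0.8,0,0,0,0,0,0,0.8,0,0,0,0,0,0,0.8]'
python3 - <<'E'
from f import *
T,R=pose(22.5,.19);rowsto(T,R);print(get_obs()["joint_pos"].round(2))
E
```

```text
time_s: 16.15
position: [0.5446, 0.1815, 0.4067]
tool_rot: [0.963, 0.119, 0.03, 0.241]
ft_force: [1.2, -0.1, -4.5]
width: 0.154
finger_force: 79.1
time_s: 17.02
position: [0.5671, 0.3059, 0.4097]
tool_rot: [0.977, 0.086, 0.018, 0.196]
ft_force: [-0.4, 0.5, -5.2]
width: 0.153
finger_force: 79.0
shift cm [ 0.03 -0.16 -0.03] rot deg [ 0.15 -0.06 -0.05]
[ 0.59  0.45  0.88 -0.39  1.95  1.86]
```

```bash
python3 -m jog '[0,-1.3,2.8,0,0,0,0.8,0,-1.2,2.85,0,0,0,0.8,0,-1.2,2.85,0,0,0,0.8,0,-1.2,2.85,0,0,0,0.8,0,-1.1,2.85,0,0,0,0.8,0,0,0,0,0,0,0.8]'
python3 - <<'E'
from f import *
T,R=pose(22.5,.006);rowsto(T,R)
for n in ("scene","side"):
    d=read_camera(n);save(n+"_c.png",d["frame"])
    W=cloud(d);h=cv2.cvtColor(d["frame"],cv2.COLOR_RGB2HSV)
    m=(h[...,1]>95)&(abs(W[...,2]-.006)<.012)&(np.hypot(W[...,0]-.5825,W[...,1]-.221)<.055);print(n,m.sum(),m.any() and W[m].mean(0))
E
python3 b.py
```

```text
time_s: 17.77
position: [0.5653, 0.3065, 0.2535]
tool_rot: [0.977, 0.087, 0.015, 0.196]
ft_force: [0.1, -0.8, -3.8]
width: 0.155
finger_force: 79.2
shift cm [ 0.22 -1.15  2.57] rot deg [0.23 0.22 0.11]
scene 119 [0.58757346 0.20296865 0.00566929]
side 192 [0.58480139 0.21909587 0.00832896]
2060 front normal in tool [-0.0027  1.      0.0062] c [-0.0013  0.0061  0.1314] angles deg [ 0.35 -0.16]
rect x,z mm ((0.132720947265625, 134.89859008789062), (130.06674194335938, 199.8135528564453), 0.09886998683214188) max z 0.23302859961256767
0.05 -0.0648 0.065
0.08 -0.0634 0.0648
0.11 -0.0629 0.0649
0.14 -0.0642 0.0635
0.17 -0.0635 0.0632
0.2 -0.0628 0.0642
0.23 -0.0651 0.0614
[0.56764412 0.3073578  0.25817076] [ 0.59  0.47  1.21 -0.36  1.62  1.99]
```

View pics/side_c.png

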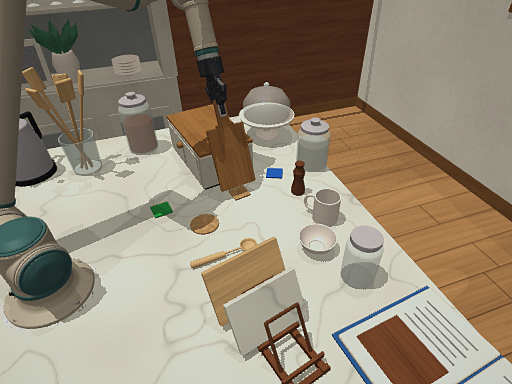

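The board hangs over the coaster (240,195) at the middle of the bin's end. Lowering by feel.

```bash
python3 -m jog '[0,-0.4,0.95,0,0,0,0.8,0,-0.4,0.95,0,0,0,0.8,0,-0.2,0.45,0,0,0,0.8,0,0,0,0,0,0,0.8]'
python3 -m jog '[0,-0.1,0.2,0,0,0,0.8,0,-0.1,0.2,0,0,0,0.8,0,0,0,0,0,0,0.8]'
```

```text
time_s: 18.42
position: [0.5667, 0.3071, 0.2305]
tool_rot: [0.977, 0.086, 0.018, 0.195]
ft_force: [-0.2, -0.8, -4.5]
width: 0.158
finger_force: 79.0
time_s: 18.8
position: [0.5672, 0.3079, 0.2284]
tool_rot: [0.977, 0.086, 0.02, 0.195]
ft_force: [-1.5, 1.2, 3.8]
width: 0.152
finger_force: 80.4
```

```bash
python3 -m jog '[0,-0.2,0,-0.5,0,0,0.8,0,-0.2,0,-0.5,0,0,0.8,0,0,0,0,0,0,0.8]'
python3 -m jog '[0,-0.2,0,-0.5,0,0,0.8,0,0,0,0,0,0,0.8]'
python3 -m jog '[0,-0.2,0,-0.5,0,0,0.8,0,0,0,0,0,0,0.8]'
```

```text
time_s: 19.18
position: [0.5666, 0.3119, 0.2268]
tool_rot: [0.975, 0.086, 0.021, 0.203]
ft_force: [-1.1, 3.6, 7.3]
width: 0.153
finger_force: 80.8
time_s: 19.42
position: [0.5663, 0.3138, 0.226]
tool_rot: [0.974, 0.086, 0.021, 0.207]
ft_force: [-1.8, 2.6, 6.4]
width: 0.153
finger_force: 80.8
time_s: 19.68
position: [0.5659, 0.3156, 0.2252]
tool_rot: [0.973, 0.086, 0.021, 0.212]
ft_force: [-1.0, 3.1, 6.6]
width: 0.153
finger_force: 80.8
```

```bash
python3 -m jog '[0,-0.2,0,-0.5,0,0,0.8,0,0,0,0,0,0,0.8]'
python3 -m jog '[0,-0.1,0,-0.25,0,0,0.8,0,0,0,0,0,0,0.8]'
python3 -m jog '[0,-0.1,0,-0.25,0,0,0.8,0,0,0,0,0,0,0.8]'
```

```text
time_s: 19.92
position: [0.5656, 0.3175, 0.2244]
tool_rot: [0.972, 0.086, 0.022, 0.216]
ft_force: [-1.6, 4.2, 7.0]
width: 0.154
finger_force: 80.9
time_s: 20.18
position: [0.5654, 0.3183, 0.2241]
tool_rot: [0.972, 0.086, 0.022, 0.218]
ft_force: [-2.4, 3.2, 7.0]
width: 0.151
finger_force: 80.9
time_s: 20.42
position: [0.5653, 0.3191, 0.2237]
tool_rot: [0.971, 0.086, 0.022, 0.22]
ft_force: [-1.7, 3.3, 6.7]
width: 0.155
finger_force: 80.9
```

```bash
python3 -m jog '[0,-0.1,0,-0.25,0,0,0.8,0,0,0,0,0,0,0.8]'
python3 -m jog '[0,-0.1,0,-0.25,0,0,0.8,0,0,0,0,0,0,0.8]'
python3 -m jog '[0,-0.1,0,-0.25,0,0,0.8,0,0,0,0,0,0,0.8]'
python3 - <<'E'
from f import *
o=get_obs();R=Ro.from_quat(o["tool_rot"]);M=R.as_matrix()
foot=o["position"]+R.apply([.001,-.007,.2345]);print("foot bin",(foot-B)@bx,(foot-B)@by,foot[2],"lean",np.degrees(np.arccos(-M[2,2])), "yaw",np.degrees(np.arctan2(M[1,0],M[0,0])))
Z=-M[:,2];k=(.15-foot[2])/Z[2];print("back at edge height, bin y",(foot+k*Z-B)@by)
E
```

```text
time_s: 20.68
position: [0.5652, 0.3194, 0.2232]
tool_rot: [0.971, 0.086, 0.022, 0.223]
ft_force: [-1.5, 2.1, 6.9]
width: 0.151
finger_force: 80.8
time_s: 20.92
position: [0.5652, 0.3197, 0.2226]
tool_rot: [0.97, 0.086, 0.022, 0.226]
ft_force: [-1.4, 1.2, 5.4]
width: 0.154
finger_force: 80.6
time_s: 21.18
position: [0.5651, 0.32, 0.2219]
tool_rot: [0.97, 0.085, 0.022, 0.228]
ft_force: [0.1, -0.5, 5.9]
width: 0.151
finger_force: 80.5
foot bin 0.002081838751208612 -0.06950854765405498 0.008920011027235636 lean 26.51950341341123 yaw 10.123046475744568
back at edge height, bin y 0.0008890737616321432
```

```bash
python3 -m jog '[0,-0.1,0,-0.25,0,0,0.8,0,0,0,0,0,0,0.8]'
python3 -m jog '[0,-0.1,0,-0.25,0,0,0.8,0,0,0,0,0,0,0.8,0,0,0,0,0,0,0.8]'
python3 b.py; cp pics/side_b.png pics/side_d.png
python3 - <<'E'
from f import *
d=read_camera("side");W=cloud(d);h=cv2.cvtColor(d["frame"],cv2.COLOR_RGB2HSV)
m=(h[...,1]>95)&(abs(W[...,2]-.006)<.012)&(np.hypot(W[...,0]-.5825,W[...,1]-.221)<.055);print(m.sum(),cv2.minAreaRect((W[m][:,:2]*1000).astype(np.float32)))
save("crop_d.png",cv2.resize(d["frame"][80:220,150:300],None,fx=4,fy=4))
E
```

```text
time_s: 21.42
position: [0.5651, 0.3204, 0.2212]
tool_rot: [0.969, 0.085, 0.022, 0.231]
ft_force: [-0.1, -3.2, 6.3]
width: 0.149
finger_force: 80.3
time_s: 21.8
position: [0.5649, 0.3207, 0.2205]
tool_rot: [0.968, 0.085, 0.022, 0.234]
ft_force: [0.9, -4.7, 5.7]
width: 0.158
finger_force: 80.1
1991 front normal in tool [-1.4e-03  1.0e+00 -8.0e-04] c [-0.0007  0.0077  0.1327] angles deg [-0.04 -0.08]
rect x,z mm ((1.3102798461914062, 140.56710815429688), (129.58438110351562, 211.31515502929688), 0.18382523953914642) max z 0.24144523155848188
0.05 -0.0628 0.0647
0.08 -0.0625 0.064
0.11 -0.0626 0.0637
0.14 -0.0635 0.0655
0.17 -0.0628 0.0646
0.2 -0.0623 0.0656
0.23 -0.063 0.0617
[0.5649293  0.32068735 0.22049208] [ 0.64  0.52  1.23 -0.42  1.6   2.07]
117 ((585.0361328125, 203.13778686523438), (92.82337188720703, 29.798843383789062), 6.656280517578125)
```

View pics/crop_d.png

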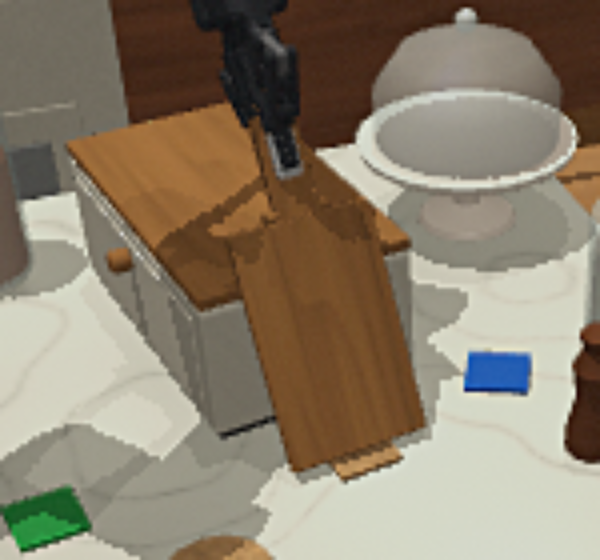

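The board stands on the coaster (365,462) with its back on the bin edge at (240,290)–(410,245). Both forces are present. I'll hold a moment, ease the grip, and let go.

```bash
python3 -m jog '[0,0,0,0,0,0,0.8,0,0,0,0,0,0,0.8,0,0,0,0,0,0,0.8,0,0,0,0,0,0,0.8]' 40
python3 -m jog '[0,0,0,0,0,0,1.8,0,0,0,0,0,0,2.6,0,0,0,0,0,0,3.4,0,0,0,0,0,0,3.4,0,0,0,0,0,0,3.4]' 20
python3 b.py
```

```text
time_s: 22.4
position: [0.5649, 0.3207, 0.2205]
tool_rot: [0.968, 0.085, 0.022, 0.233]
ft_force: [0.9, -5.0, 5.9]
width: 0.158
finger_force: 80.1
time_s: 23.02
position: [0.5641, 0.323, 0.2196]
tool_rot: [0.969, 0.086, 0.022, 0.231]
ft_force: [-0.5, 0.4, -0.5]
width: 0.395
finger_force: 0.0
2049 front normal in tool [-4.000e-04  9.998e-01 -2.030e-02] c [-1.000e-04  1.180e-02  1.341e-01] angles deg [-1.16 -0.02]
rect x,z mm ((1.198394775390625, 143.40640258789062), (130.06068420410156, 216.87216186523438), 0.2779151201248169) max z 0.24478099485355395
0.05 -0.0615 0.0667
0.08 -0.0636 0.0664
0.11 -0.0615 0.0663
0.14 -0.0633 0.0653
0.17 -0.0623 0.0661
0.2 -0.062 0.0637
0.23 -0.062 0.0656
[0.56410348 0.3229168  0.21958772] [ 0.64  0.52  1.23 -0.42  1.6   2.07]
```

```bash
python3 -m jog '[0,0.1,-1.5,0,0,0,3.6,0,0.1,-3,0,0,0,3.6,0,0,-4,0,0,0,3.6,0,0,-4,0,0,0,3.6,0,0,0,0,0,0,3.6]'
python3 - <<'E'
from f import *
o=get_obs();d=read_camera("side");W=cloud(d);h=cv2.cvtColor(d["frame"],cv2.COLOR_RGB2HSV)
save("crop_e.png",cv2.resize(d["frame"][80:280,130:350],None,fx=3,fy=3))
q=(W-B)@np.c_[bx,by,[0,0,1]]
# front face plane of board
m=(abs(q[...,0])<.08)&(q[...,1]>-.11)&(q[...,1]<.02)&(q[...,2]>.02)&(q[...,2]<.18)&(h[...,1]>90)
Q=q[m];P=Q
for _ in range(5):
    c=P.mean(0);n=np.linalg.svd(P-c,full_matrices=False)[2][2];P=Q[abs((Q-c)@n)<.004]
n*=-np.sign(n[1]);print(len(P),"lean",np.degrees(np.arcsin(n[2])),"yaw",np.degrees(n[0]/-n[1]),"x centre",(P[:,0].min()+P[:,0].max())/2)
k=(.009-c[2]); yf=c[1]-n[2]*k/n[1]; print("front face y at z=9mm",yf)
m=(h[...,1]>95)&(abs(q[...,2]-.006)<.006)&(abs(q[...,0])<.05)&(q[...,1]>-.13)&(q[...,1]<-.06)
print("coaster visible bin",q[m].min(0),q[m].max(0),m.sum())
E
```

```text
time_s: 23.7
position: [0.5548, 0.3786, 0.3363]
tool_rot: [0.969, 0.085, 0.025, 0.229]
ft_force: [-0.7, -0.2, -0.1]
width: 0.423
finger_force: 0.0
1797 lean 28.048122317122825 yaw -0.243016026946952 x centre 0.0013133486236350939
front face y at z=9mm -0.09043689776052254
coaster visible bin [-0.02700796 -0.10319786  0.00466158] [ 0.0314717  -0.07815248  0.01183176] 82
```

View pics/crop_e.png

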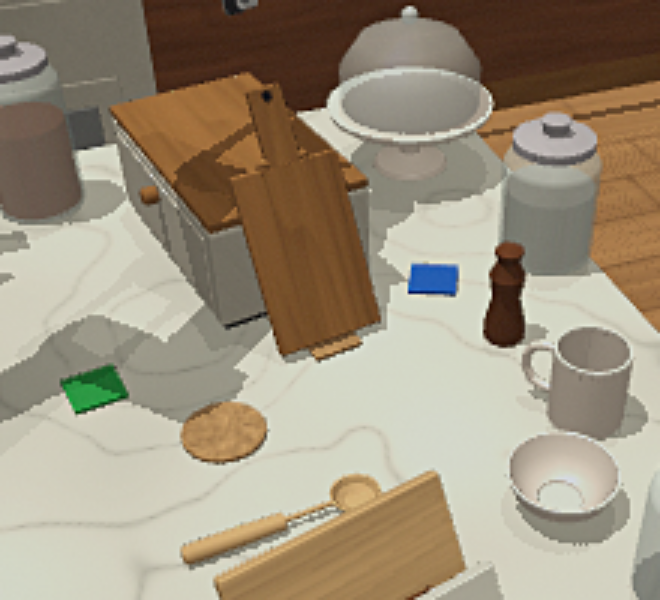

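The board stands freely on the coaster (337,345) against the bin, leaning 28° and 0.2° off parallel, with its foot about 11 mm from the coaster's centre. The lean hasn't changed since release, and the neighbours are where they were. Handing in.

```bash
python3 -c "
from workcell import *
print(sign_off())"
```

```text
the job is handed in; nothing more can be done
None
```

The paddle board is propped on the cork coaster against the middle of the bread bin's end and released, leaning about 28° (you asked for about 25°, the limit is 17–34°). Its foot is about 11 mm from the coaster's centre, nothing in view had been disturbed, and the job was handed in at about 24 s with no verdict returned.

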